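# Fit a polishing wheel on a leaning spindle and lock it with the bayonet cap

### The arm

A 7-joint arm with a two-finger parallel gripper is mounted at the origin on the work surface. World frame = base frame: x ahead of the robot, y to its left, z up, the work surface at z = 0. Lengths are in mm, angles in rad, forces in N, time in s.
With the tool pointing down it reaches from about 425 to 875 mm from the base axis. Payload 4.7 kg.
Tool frame: the origin (TCP) lies midway between the tips of the shut fingers; the grasp point (between the pads) lies 19 mm behind it; z points along the fingers, y is the line along which they close (so a half turn about z gives the same grasp; the last joint's range is limited). The gripper opens to 85 mm and grips with 20 to 120 N. Pads are 22 mm wide; open, the fingers measure 114 mm over their backs; the gripper's body (76 mm by 85 mm) begins 54 mm behind the grasp point. The pads swing forward as they close: fully open they stand 13 mm farther back than shut.
Start: joints at [-1.175, 0.321, -0.07, 1.45, 0.023, 1.371, -0.057], TCP at [242.212, 603.206, 231.349] pointing down, gripper open.
Joint ranges: [-2.86, 2.86], [-0.3, 2.09], [-1.38, 1.24], [0.06, 2.45], [-1.56, 4.7], [0.09, 2.05], [-2.69, 2.69]. Speed limits (rad/s): [2.57, 2.57, 3.14, 3.14, 3.14, 3.14, 3.14].

### API

Orientations are given as a rotation vector (axis times angle).
In Python, from cell import manip gives the robot as it stands.
- The arm moves only by the shell command python3 nudge.py 'ROWS' [OPENING] [FORCE]. ROWS is a JSON list of rows, 1 to 20 of them, each of 6 numbers: dx, dy, dz in mm, then a rotation vector rx, ry, rz in rad; each row is the pose to reach, as a shift and turn from the pose commanded when the command began, along the tool's axes at that moment; what a row does not reach only later rows make up. A row lasts 1/10 s, in which the tool goes at most 50 mm and 0.15 rad, less where a joint would pass 70% of its speed; a pose out of reach is approached as far as the arm can. OPENING is the opening from 0.0 (shut) to 1.0 (fully open), set as the command begins (- or left out keeps the last). The fingers move at their own pace and stop on an object; FORCE is the grip in N (left out, the last holds). Time passes only in rows, so rows that do not move let the fingers close. It prints the time, the measured TCP pose, the force, the opening and the grip force at its end.
- manip.sense(): the state, without advancing time (a new reading comes with each control period).
- manip.get_image(name): name is "scene" or "side" or "wrist"; returns a dict with "frame" (400x640x3 uint8, red, green, blue), "fx", "fy", "cx", "cy" (pixels), "R" (3x3) and "t" (3): a world point X has camera coordinates R X + t. Camera axes: x right, y down, z forward; pixel columns grow to the right and rows downward; lengths in mm; the calibration is good to about 2 mm. The wrist camera is an equidistant fisheye: a pixel r from the principal point sees the ray r / f radians off the axis. A picture is of the moment at which its call begins. There is no depth.
- manip.close_job(): hands the job in; it is judged then, once.
The state is a dict: "time": time; "joint_positions": joint angles; "qvel": joint speeds; "joint_efforts": joint torques, N m; "tool_pos": TCP position; "tool_rot": TCP orientation; "ft_force": force on the tool from outside, world axes, zero at the start; "wrist_torque": the same for the moment, N m; "opening": opening from 0.0 (shut) to 1.0 (fully open); "grip_force": force on a finger pad.
Only numpy, scipy, OpenCV 4.12 (cv2) and the standard library are available. Lean on these libraries where they do the work, as an engineer would, in place of code of your own. Each camera call takes 0.05 s, during which the arm holds its last target. There are 200 camera calls.

### The job

Fit the yellow polishing wheel to the leaning spindle: first slide the bare aluminium spacer ring home against the backing plate and let go of it, then the wheel with its dark hub outwards, home against the spacer, and let go of it, then the red cap. Push the cap over the brass cross pin, press it in against the spring, turn it a quarter turn and let it spring back so that the pin rests in the cap's pockets, then let go. Leave the jar, the green bar and the screwdriver where they are.

Things in the scene. Friction and masses are not known exactly. Their poses are not given: they have to be found in the camera images.
- head: Blue polishing head, fixed to the table: dark base plate 150 x 150 x 18 mm (its centre 20 mm along +x from the origin) and a blue motor housing, a 90 mm cylinder leaning 30 degrees from vertical towards the head's -x side (roughly towards the robot). Origin on the table, 85 mm directly below the spindle's seat. Position and yaw vary.
- spindle: Fixed, non-turning steel spindle; z points outwards along it, 30 degrees from vertical. Origin at the seat: on the axis at the top face of the relaxed backing plate. Diameter by height above the seat: 47 mm up to 12, tapering to 40 at 16 mm, 40 up to 44, cone to 22 at 53, neck 22 up to the tip at 76 mm. The wheel does not pass the 47 mm step.
- pin (a point): Centre of the brass cross pin (6 mm diameter, 38 mm long) through the spindle's neck, 67 mm above the seat; it lies square to the spindle, its direction anywhere within 24 degrees either way of the spindle's x axis, seen from above but not given by any pose: look for it, or feel for it by turning the cap until it drops over the pin. It does not turn. Site axes as the spindle's.
- wheel_seat (a point): Point on the spindle's axis 26 mm above the seat: where the wheel's underside centre comes when spacer and wheel are home and the spring is relaxed. Axes as the spindle's.
- backing_plate (a joint): Round dark plate, 68 mm diameter, around the foot of the spindle, sliding along its axis on a spring: 0 relaxed (out), up to 0.010 m pressed in (hard stop). The spring pushes outwards with 5 N at 0 and 12 N at 10 mm. The parts' weight alone does not move it. With the cap locked it stands at about 3 mm.
- flange: Spacer: plain bare aluminium ring, 67 mm outside, 51 mm bore, 26 mm high, lying flat on the table. Origin at the centre of its underside, z up. About 150 g.
- wheel: Yellow polishing wheel: disc 130 mm across and 20 mm thick, with a dark steel hub of 62 mm diameter standing 16 mm above it (36 mm high in all), bore 44 mm through both. It lies on the table with the hub up; grip it by the hub. Origin at the centre of its underside, z up. About 220 g.
- cap: Red bayonet cap, lying upright: 60 mm outside diameter, 32 mm high, about 90 g, open at the top, inside width 48 mm. Its black floor, 8.5 mm thick, has a 25 mm hole and a slot 9 mm wide along the cap's x axis that lets the cross pin through; white marks on the rim show the slot's ends. Origin at the centre of its underside, z up.
- cap_floor (a point): Centre of the cap floor's upper face, 8.5 mm above the cap's origin; axes as the cap's. Along y, two pockets 10 mm wide and 3.5 mm deep in this face take the pin when locked. Cap underside above the seat: 62 mm with the pin in the slot (70 if standing on the pin); press it in 6.5 mm or more, turn it a quarter either way; released, it springs back to 59 mm.
- polish_jar: Bystander: amber glass jar, 56 mm diameter, 75 mm high; origin at the centre of its underside. Not to be moved.
- compound_bar: Bystander: green bar of polishing compound, 120 x 45 x 35 mm; origin at the centre of its underside. Not to be moved.
- screwdriver: Bystander: screwdriver 190 mm long lying along its x axis. Not to be moved.

How it is judged:
By the outcome, as a careful person would: the job done as asked, in the order asked, and still so for the second after the job is handed in, with the robot touching nothing.
It also fails if it takes over 72 s, if anything falls off the work surface, if the arm or the gripper's body presses on something with over 40 N, if the wrist force passes 120 N, or if a joint passes its speed limit or range.

## Working session

There is one attempt and no reset: what is moved stays moved. The work goes in short steps, Python scripts to look and compute and a shell command to move; the robot and the scene stay as the last step left them, time stands still between calls to the robot, and variables do not carry over. Pictures are saved under pics/ and viewed, at most 10 in all, crops included, and the job is handed in when it is done.

```bash
ls; mkdir -p pics
python3 - <<'E'
from cell import manip
import cv2,json
s=manip.sense();print(s)
for n in("scene","side","wrist"):
    d=manip.get_image(n);cv2.imwrite(f"pics/{n}0.png",d["frame"][:,:,::-1]);print(n,d["fx"],d["fy"],d["cx"],d["cy"],d["R"],d["t"])
E
```

```text
cell.py
nudge.py
pics
{'time': 0.0, 'joint_positions': array([-1.1749098 ,  0.32181206, -0.07007511,  1.45171068,  0.02258998,
        1.37082236, -0.05692318]), 'qvel': array([ 0.00091082,  0.00021955,  0.00131558, -0.0005773 , -0.00047782,
       -0.00027124, -0.00011544]), 'joint_efforts': array([ 3.82508888e-04, -4.93591619e+01, -3.82258790e-01, -3.14316380e+01,
        1.28537061e-02,  1.19279852e-02,  7.95730074e-06]), 'tool_pos': array([242.01528881, 602.65767857, 230.21263426]), 'tool_rot': array([-5.96024580e-01, -3.08424980e+00,  3.05621658e-03]), 'ft_force': array([ 0.26293736, -0.10235958, -0.78563014]), 'wrist_torque': array([-0.00250058,  0.00064824,  0.01749001]), 'grip_force': 0.0, 'opening': 0.9977305369006324}
scene 432.24335604664066 432.24335604664066 317.3623014214175 197.84710446154713 [[-0.75409347  0.65676538  0.00151   ]
 [ 0.41739757  0.48102558 -0.7709693 ]
 [-0.50707229 -0.58075264 -0.63687052]] [ 429.9140172  -166.18273125 1473.93893895]
side 396.7525436305696 396.7525436305696 318.427809632788 207.89066746634472 [[-0.86799188 -0.49656464 -0.00369533]
 [-0.36904417  0.65003032 -0.6642793 ]
 [ 0.33225968 -0.5752253  -0.74747532]] [517.98304899 265.98309061 778.22665891]
wrist 309.70691628693146 309.70691628693146 316.42138661350134 197.94650166829265 [[ 0.37263776  0.9279761  -0.00120722]
 [ 0.8836039  -0.35442161  0.30598932]
 [ 0.28352291 -0.11508988 -0.95203418]] [-649.6726191   -41.38631766  378.83464231]
```
Run:
```python
import cv2,numpy as np
a=cv2.imread("pics/scene0.png");b=cv2.imread("pics/side0.png")
cv2.imwrite("pics/both0.png",cv2.resize(np.vstack([a,b]),(480,600)))
```

View pics/scene0.png

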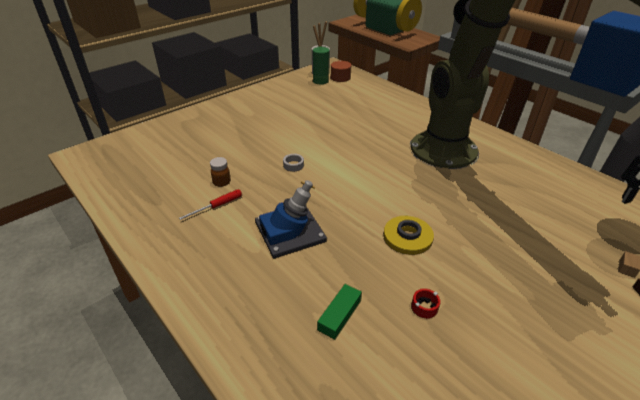

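View pics/side0.png

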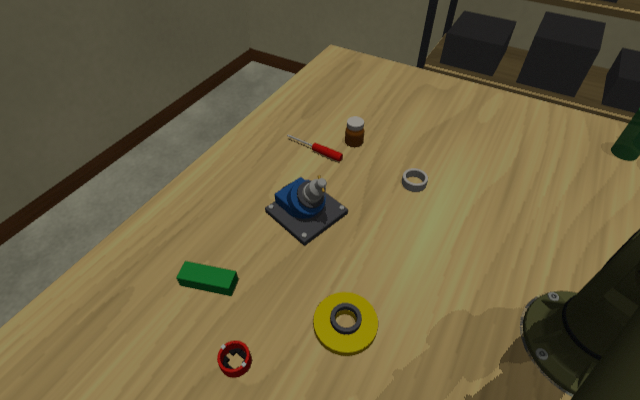

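The scene view shows the ring at (293,162), wheel at (409,234), cap at (426,303), head at about (291,228) with the spindle tip near (307,185), jar at (220,172), bar at (340,310) and screwdriver at (212,205). The side view shows the ring at (415,180), wheel at (346,322), cap at (235,358), and spindle tip at (320,183).

```bash
cat > h.py <<'E'
import numpy as np,cv2
from scipy.optimize import least_squares
from scipy.spatial.transform import Rotation as Ro
def rays(d,uv):
    uv=np.atleast_2d(uv).astype(float);p=(uv-[d["cx"],d["cy"]])/[d["fx"],d["fy"]]
    if d.get("fish"):
        th=np.linalg.norm(p,axis=1,keepdims=True);v=np.hstack([p/np.maximum(th,1e-9)*np.sin(th),np.cos(th)])
    else: v=np.hstack([p,np.ones((len(p),1))])
    return -d["R"].T@d["t"],v@d["R"]
def plane(d,uv,z):
    o,v=rays(d,uv);return o+v*((z-o[2])/v[:,2])[:,None]
def tri(ds,uvs):
    A=np.zeros((3,3));b=np.zeros(3)
    for d,uv in zip(ds,uvs):
        o,v=rays(d,uv);v=v[0]/np.linalg.norm(v[0]);P=np.eye(3)-np.outer(v,v);A+=P;b+=P@o
    return np.linalg.solve(A,b)
def img(m,n):
    d=m.get_image(n);d=dict(d);d["fish"]=n=="wrist";return d
def proj(d,X):
    c=d["R"]@np.asarray(X,float)+d["t"]
    if d["fish"]:
        r=np.hypot(*c[:2]);th=np.arctan2(r,c[2]);return np.array([d["cx"]+d["fx"]*th*c[0]/r,d["cy"]+d["fy"]*th*c[1]/r])
    return np.array([d["cx"]+d["fx"]*c[0]/c[2],d["cy"]+d["fy"]*c[1]/c[2]])
def big(mask,roi=None):
    if roi: k=np.zeros_like(mask);x0,x1,y0,y1=roi;k[y0:y1,x0:x1]=mask[y0:y1,x0:x1];mask=k
    cs=cv2.findContours(mask.astype(np.uint8),cv2.RETR_EXTERNAL,cv2.CHAIN_APPROX_NONE)[0]
    return max(cs,key=cv2.contourArea)[:,0]
def disc(d,mask,h,r,roi=None):
    "centre of a disc rim of radius r at height h, from its far-side outline"
    c=cv2.convexHull(big(mask,roi))[:,0];P=plane(d,c,h)[:,:2];o=(-d["R"].T@d["t"])[:2]
    q=P.mean(0)
    for _ in range(5):
        w=(q-o)/np.linalg.norm(q-o);S=P[(P-q)@w>0.1*r]
        q=least_squares(lambda x:np.linalg.norm(S-x,axis=1)-r,q,loss="soft_l1").x
    return q,np.std(np.linalg.norm(S-q,axis=1)-r)
def masks(d):
    H=cv2.cvtColor(d["frame"],cv2.COLOR_RGB2HSV).astype(int);h,s,v=H[...,0],H[...,1],H[...,2]
    return dict(yellow=(h>20)&(h<32)&(s>200)&(v>90),red=((h<6)|(h>174))&(s>190)&(v>70),grey=(s<50)&(v>85),blue=(h>100)&(h<125)&(s>110)&(v>40),green=(h>50)&(h<80)&(s>120))
E
cat > m1.py <<'E'
from h import *
from cell import manip as m
roi={"scene":dict(ring=(275,312,150,175),red=(400,450,280,325),yel=(370,450,200,260)),"side":dict(ring=(395,435,165,195),red=(210,260,335,385),yel=(300,390,285,360))}
for n in("scene","side"):
    d=img(m,n);M=masks(d);r=roi[n]
    print(n,"ring",disc(d,M["grey"],26,33.5,r["ring"]),"cap",disc(d,M["red"],32,30,r["red"]),"wheel",disc(d,M["yellow"],20,65,r["yel"]))
    for k in("ring","red","yel"):
        c=big(M[{"ring":"grey","red":"red","yel":"yellow"}[k]],r[k]);print(k,cv2.boundingRect(c),end=" ")
    print(d["frame"][{"scene":162,"side":180}[n],{"scene":286,"side":405}[n]])
E
python3 m1.py
python3 - <<'E'
import cv2,numpy as np
a=cv2.imread("pics/scene0.png")[170:270,240:340];b=cv2.imread("pics/side0.png")[160:260,255:355]
f=lambda x:cv2.resize(x,(400,400),interpolation=cv2.INTER_CUBIC)
cv2.imwrite("pics/head0.png",np.hstack([f(a),f(b)]))
E
```

```text
scene ring (array([ 450.68722463, -256.18413798]), np.float64(0.6378352136006382)) cap (array([573.95422806, 365.81740601]), np.float64(1.0107145550782646)) wheel (array([428.7473317 , 198.07859001]), np.float64(1.1844293113374906))
ring (283, 154, 21, 12) red (418, 296, 22, 15) yel (384, 217, 49, 34) [137 128 121]
side ring (array([ 447.53376139, -256.17655025]), np.float64(0.7299868387045425)) cap (array([567.08372209, 367.32792167]), np.float64(0.6183348846142726)) wheel (array([422.31201076, 197.78785805]), np.float64(0.5308058945535012))
ring (403, 168, 25, 18) red (217, 349, 26, 24) yel (313, 292, 65, 61) [122 119 112]
```

View pics/head0.png

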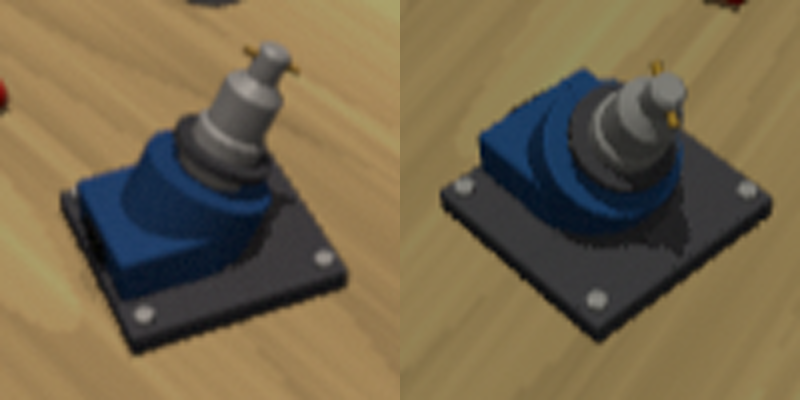

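The crop shows the spindle tip at scene (308.8,182) and side (322,183.3). The pin ends are at scene (301.8,182.8) and (314.3,187.8), and side (319.3,177) and (323.3,190). The base plate corners are visible too.

Run:
```python
from h import *
from cell import manip as m
S=img(m,"scene");D=img(m,"side");W=img(m,"wrist")
tip=tri([S,D],[(308.75,182),(322,183.25)]);print("tip",tip)
pe=[tri([S,D],[a,b]) for a,b in (((301.75,182.75),(319.25,177)),((314.25,187.75),(323.25,190)))];print("pin",pe,np.linalg.norm(pe[0]-pe[1]))
print("corn scene",plane(S,[(274.5,255),(326.7,237.5),(255.5,218.7)],18))
print("corn side",plane(D,[(305,242.5),(265.2,208.7),(347.7,210.5)],18))
s=m.sense();R=Ro.from_rotvec(s["tool_rot"]).as_matrix();o=-W["R"].T@W["t"]
print("tool axes",R,"cam in tool",R.T@(o-s["tool_pos"]),"cam axes in tool",R.T@W["R"].T)
```

```text
tip [590.82710383  -7.73958221 148.74413965]
pin [array([605.09855059, -19.53163596, 148.6310275 ]), array([583.28509538,   1.95715175, 135.71262319])] 33.23371775134515
corn scene [[ 736.81376285   29.5597376    18.        ]
 [ 598.03952903   68.84557031   18.        ]
 [ 695.80861501 -111.65133927   18.        ]]
corn side [[592.86623764  69.4984244   18.        ]
 [733.53827732  28.77623006  18.        ]
 [551.51694619 -67.6907017   18.        ]]
tool axes [[-9.27999132e-01  3.72582352e-01 -4.64489267e-05]
 [ 3.72582352e-01  9.27999103e-01 -2.35205625e-04]
 [-4.45289027e-05 -2.35576667e-04 -9.99999971e-01]] cam in tool [  76.51307497    0.34140755 -142.13392458] cam axes in tool [[-6.63958597e-05 -9.52059805e-01 -3.05911953e-01]
 [ 9.99999926e-01 -1.79277692e-04  3.40906032e-04]
 [-3.79406120e-04 -3.05911908e-01  9.52059746e-01]]
```

```bash
cat >> h.py <<'E'
SX=np.array([np.cos(np.radians(-16.9)),np.sin(np.radians(-16.9)),0])
def spin(yaw=-16.9,lean=30):
    a=np.radians(yaw);l=np.radians(lean);x=np.array([np.cos(a),np.sin(a),0]);z=-x*np.sin(l)+np.array([0,0,np.cos(l)]);y=np.cross([0,0,1],x)
    return np.column_stack([np.cross(y,z),y,z])
def toolR(z,xhint):
    z=z/np.linalg.norm(z);x=xhint-z*(xhint@z);x/=np.linalg.norm(x);return np.column_stack([x,np.cross(z,x),z])
def delta(m,p,R):
    s=m.sense();R0=Ro.from_rotvec(s["tool_rot"]).as_matrix();d=R0.T@(np.asarray(p)-s["tool_pos"]);w=Ro.from_matrix(R0.T@R).as_rotvec()
    print("delta",np.round(d,1),np.round(w,4),"rows",round(max(np.linalg.norm(d)/50,np.linalg.norm(w)/.15),1),"t",round(s["time"],2),"pos",np.round(s["tool_pos"],1),"q",np.round(s["joint_positions"],2))
E
python3 - <<'E'
from h import *
from cell import manip as m
A=spin();delta(m,np.array([590,-5.5,149])+100*A[:,2],toolR(-A[:,2],-A[:,0]))
E
```

```text
delta [-499.7 -439.6   -4.3] [-0.023  -0.5232 -0.0848] rows 13.3 t 0.4 pos [242.2 603.1 231.2] q [-1.17  0.32 -0.07  1.45  0.02  1.37 -0.06]
```

```bash
python3 nudge.py '[[-500,-440,-4,-0.023,-0.523,-0.085],[-500,-440,-4,-0.023,-0.523,-0.085],[-500,-440,-4,-0.023,-0.523,-0.085],[-500,-440,-4,-0.023,-0.523,-0.085],[-500,-440,-4,-0.023,-0.523,-0.085],[-500,-440,-4,-0.023,-0.523,-0.085],[-500,-440,-4,-0.023,-0.523,-0.085],[-500,-440,-4,-0.023,-0.523,-0.085],[-500,-440,-4,-0.023,-0.523,-0.085],[-500,-440,-4,-0.023,-0.523,-0.085],[-500,-440,-4,-0.023,-0.523,-0.085],[-500,-440,-4,-0.023,-0.523,-0.085],[-500,-440,-4,-0.023,-0.523,-0.085],[-500,-440,-4,-0.023,-0.523,-0.085],[-500,-440,-4,-0.023,-0.523,-0.085],[-500,-440,-4,-0.023,-0.523,-0.085],[-500,-440,-4,-0.023,-0.523,-0.085],[-500,-440,-4,-0.023,-0.523,-0.085]]' 1.0
python3 - <<'E'
from h import *
from cell import manip as m
import pickle
d=img(m,"wrist");pickle.dump(d,open("w1.pkl","wb"));cv2.imwrite("pics/w1.png",d["frame"][:,:,::-1])
A=spin();delta(m,np.array([590,-5.5,149])+100*A[:,2],toolR(-A[:,2],-A[:,0]))
E
```

```text
time: 2.2
tool_pos: [542.0, 10.4, 235.3]
tool_rot: [0.381, 2.594, -0.102]
ft_force: [-0.1, 0.4, 0.4]
opening: 0.998
grip_force: 0.0
delta [-0.6 -1.1 -0. ] [ 0.0017 -0.0001  0.0027] rows 0.0 t 2.25 pos [542.   10.3 235.3] q [-0.56 -0.27  0.27  2.14  0.46  0.86  0.77]
```

View pics/w1.png

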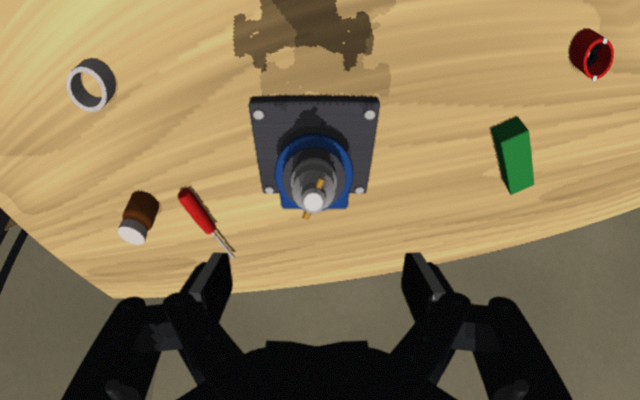

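The wrist view shows the spindle tip near (314,202), pin ends near (320,183) and (307,215), the ring at (91,84), the cap at (591,53) with white marks at (605,41) and (595,78), and the plate corners at about (250,97) and (379,97).

Run:
```python
import cv2
a=cv2.imread("pics/w1.png")[90:225,240:390]
cv2.imwrite("pics/w1c.png",cv2.resize(a,(660,594),interpolation=cv2.INTER_CUBIC))
```

```text
(no output)
```

View pics/w1c.png

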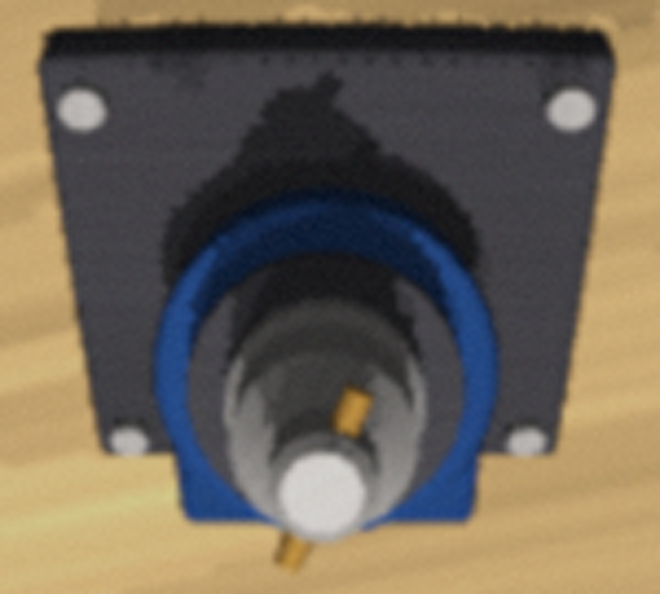

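The crop shows the tip disc centred at about (313.2,202.1), pin ends at about (321.3,179.3) and (305.2,219.4), and plate bolts at (258.5,115), (369.7,115), (269,190) and (359.7,190).

```bash
cat > m2.py <<'E'
from h import *
import pickle
d=pickle.load(open("w1.pkl","rb"))
B=plane(d,[(258.5,115),(369.7,115),(359.7,190),(269,190)],20)[:,:2];c=B.mean(0)
print("bolts",B.round(1),"c",c, "sides",[round(np.linalg.norm(B[i]-B[i-1]),1) for i in range(4)])
xs=(B[3]-B[0])+(B[2]-B[1]);ys=(B[0]-B[1])+(B[3]-B[2]);ya=[np.degrees(np.arctan2(*(v[::-1]))) for v in (xs,)]+[np.degrees(np.arctan2(-ys[0],ys[1]))];print("yaw",ya)
for yaw in ya+[np.mean(ya)]:
    A=spin(yaw);org=np.r_[c-20*A[:2,1][::-1]*[1,-1],0] ;x=np.r_[np.cos(np.radians(yaw)),np.sin(np.radians(yaw)),0];org=np.r_[c,0]-20*x
    print(yaw,"org",org,"tip pred",org+[0,0,85]+76*A[:,2])
    o,v=rays(d,[(313.2,202.1),(321.3,179.3),(305.2,219.4)])
    print("tip on z150.8",plane(d,(313.2,202.1),150.8))
    # plane perpendicular at 67
    p0=org+[0,0,85]+67*A[:,2];P=[o+w*((p0-o)@A[:,2]/(w@A[:,2])) for w in v[1:]]
    L=[A.T@(q-p0) for q in P];e=L[0]-L[1];print("pin",np.round(L,1),np.linalg.norm(e),np.degrees(np.arctan2(e[1],e[0])))
M=masks(d)
print("ring",disc(d,M["grey"],26,33.5,(60,125,50,120)),"cap",disc(d,M["red"],32,30,(560,625,20,85)))
print("cap marks",plane(d,[(605,41),(594.5,78)],32))
E
python3 m2.py
```

```text
bolts [[ 572.7  -67.5]
 [ 609.4   54. ]
 [ 728.5   18.5]
 [ 691.6 -103.9]] c [650.55274384 -24.72765087] sides [np.float64(124.4), np.float64(127.0), np.float64(124.3), np.float64(127.9)]
yaw [np.float64(-16.836450986013872), np.float64(163.20630758729524)]
-16.836450986013872 org [631.41003535 -18.93483536   0.        ] tip pred [595.03888921  -7.9284859  150.81793069]
tip on z150.8 [[592.77518696  -7.28085636 150.8       ]]
pin [[-18.8   6.7  -0. ]
 [ 17.3  -7.2  -0. ]] 38.706049757901184 159.03395749235938
163.20630758729524 org [669.69977006 -30.50617898   0.        ] tip pred [706.07911987 -41.48538239 150.81793069]
tip on z150.8 [[592.77518696  -7.28085636 150.8       ]]
pin [[351.2  -2.3   0. ]
 [350.3  -2.2  -0. ]] 0.9278000738196973 -5.230449983761045
73.18492830064068 org [644.76707163 -43.87251955   0.        ] tip pred [633.77429443 -80.24777006 150.81793069]
tip on z150.8 [[592.77518696  -7.28085636 150.8       ]]
pin [[ 68.3 112.4   0. ]
 [ 54.7  62.2   0. ]] 51.95098647805604 74.8477576060796
ring (array([ 449.23284236, -256.05465845]), np.float64(0.4694043232896071)) cap (array([567.34680252, 342.90817296]), np.float64(3.585462823048142))
cap marks [[545.49989143 371.21010271  32.        ]
 [598.50070596 363.42451883  32.        ]]
```

```bash
sed -i 's/-16.9/-16.8/g' h.py
cat >> h.py <<'E'
A=spin();TIP=np.array([593,-7.4,150.8]);SEAT=TIP-76*A[:,2];RS=toolR(-A[:,2],-A[:,0]);RD=toolR(np.array([0,0,-1.]),-A[:,0])
E
python3 - <<'E'
from h import *
from cell import manip as m
delta(m,[449.2,-256.1,55],RD)
E
```

```text
delta [ 100.8 -281.8  150. ] [5.000e-04 5.235e-01 1.300e-03] rows 6.7 t 2.25 pos [542.   10.3 235.3] q [-0.56 -0.27  0.27  2.14  0.46  0.86  0.77]
```

```bash
python3 nudge.py '[[101,-282,150,0,0.524,0.001],[101,-282,150,0,0.524,0.001],[101,-282,150,0,0.524,0.001],[101,-282,150,0,0.524,0.001],[101,-282,150,0,0.524,0.001],[101,-282,150,0,0.524,0.001],[101,-282,150,0,0.524,0.001],[101,-282,150,0,0.524,0.001],[101,-282,150,0,0.524,0.001],[101,-282,150,0,0.524,0.001],[101,-282,150,0,0.524,0.001]]'
python3 - <<'E'
from h import *
from cell import manip as m
d=img(m,"wrist");cv2.imwrite("pics/w2.png",d["frame"][:,:,::-1])
delta(m,[449.2,-256.1,8],RD)
p=proj(d,[449.2,-256.1,26]);print(p)
M=masks(d)["grey"];x,y=p.astype(int)
try: print(disc(d,M,26,33.5,(x-90,x+90,y-75,y+75)))
except Exception as e: print(e)
E
```

```text
time: 3.35
tool_pos: [450.0, -256.0, 55.6]
tool_rot: [0.457, 3.107, 0.002]
ft_force: [0.5, 0.4, -0.4]
opening: 0.996
grip_force: 0.0
delta [ 0.7 -0.2 47.5] [0.0014 0.0009 0.0006] rows 1.0 t 3.4 pos [ 449.8 -256.1   55.6] q [-0.25  0.26  0.8   2.   -0.23  0.97  1.94]
[315.27883919 230.24913351]
(array([ 448.47342303, -256.67092042]), np.float64(1.7476789234495762))
```

View pics/w2.png

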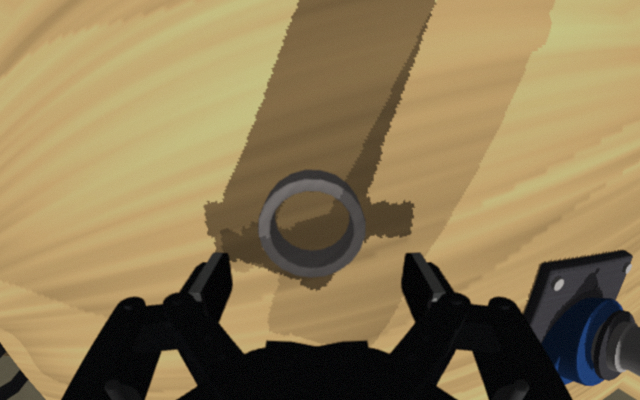

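The ring is right under the open fingers, centred near (312,225). The fit puts it about 1 mm from the planned point.

```bash
python3 nudge.py '[[1.3,0.2,30,0,0,0],[1.3,0.2,47.5,0,0,0],[1.3,0.2,47.5,0,0,0],[1.3,0.2,47.5,0,0,0]]'
python3 nudge.py '[[0,0,0,0,0,0],[0,0,0,0,0,0],[0,0,0,0,0,0],[0,0,0,0,0,0],[0,0,0,0,0,0],[0,0,0,0,0,0],[0,0,0,0,0,0]]' 0.0 50
python3 -c "
from h import *
from cell import manip as m
R0=Ro.from_rotvec(m.sense()['tool_rot'])
p0=m.sense()['tool_pos']
print(SEAT,TIP)
delta(m,p0+[0,0,150],RD)"
```

```text
time: 3.8
tool_pos: [447.8, -256.6, 7.9]
tool_rot: [-0.461, -3.108, -0.001]
ft_force: [0.7, 0.5, 0.8]
opening: 1.0
grip_force: 0.0
time: 4.5
tool_pos: [448.5, -257.4, 9.3]
tool_rot: [0.463, 3.105, 0.002]
ft_force: [-0.6, 1.4, 7.9]
opening: 0.749
grip_force: 54.2
[629.37814091 -18.38320828  84.98206931] [593.   -7.4 150.8]
delta [  -0.3    0.2 -150. ] [ 0.0013  0.0021 -0.0025] rows 3.0 t 4.5 pos [ 448.5 -257.4    9.3] q [-0.21  0.34  0.77  2.03 -0.31  0.89  2.01]
```

```bash
python3 nudge.py '[[0,0,-50,0,0,0],[0,0,-100,0,0,0],[0,0,-150,0,0,0],[0,0,-150,0,0,0]]'
python3 - <<'E'
from h import *
from cell import manip as m
print(m.sense()["ft_force"],m.sense()["grip_force"])
delta(m,TIP+50*A[:,2],RS)
E
```

```text
time: 4.9
tool_pos: [451.5, -259.7, 164.7]
tool_rot: [0.462, 3.094, -0.0]
ft_force: [0.5, -0.5, -2.1]
opening: 0.752
grip_force: 58.3
[ 0.45938878 -0.48837606 -2.05537804] 58.253541737794876
delta [-37.1 282.6 -28.4] [ 0.0011 -0.5104 -0.0034] rows 5.7 t 4.9 pos [ 451.5 -259.7  164.7] q [-0.34  0.09  0.86  1.89 -0.08  1.18  1.83]
```

```bash
python3 nudge.py '[[-37,282,-28,0.001,-0.512,-0.003],[-37,282,-28,0.001,-0.512,-0.003],[-37,282,-28,0.001,-0.512,-0.003],[-37,282,-28,0.001,-0.512,-0.003],[-37,282,-28,0.001,-0.512,-0.003],[-37,282,-28,0.001,-0.512,-0.003],[-37,282,-28,0.001,-0.512,-0.003],[-37,282,-28,0.001,-0.512,-0.003],[-37,282,-28,0.001,-0.512,-0.003],[-37,282,-28,0.001,-0.512,-0.003]]'
python3 - <<'E'
from h import *
from cell import manip as m
d=img(m,"wrist");S=img(m,"scene");D=img(m,"side")
cv2.imwrite("pics/w3.png",cv2.resize(d["frame"][150:400,200:430,::-1],None,fx=1.5,fy=1.5))
p=proj(S,TIP).astype(int);q=proj(D,TIP).astype(int)
f=lambda x:cv2.resize(x,(375,375),interpolation=cv2.INTER_CUBIC)
a=f(S["frame"][p[1]-50:p[1]+50,p[0]-50:p[0]+50,::-1]);b=cv2.imread("pics/w3.png")
cv2.imwrite("pics/m3.png",np.hstack([a,b]))
delta(m,TIP+12*A[:,2],RS);delta(m,SEAT+9.3*A[:,2],RS)
E
```

```text
time: 5.9
tool_pos: [564.1, 0.2, 185.0]
tool_rot: [0.388, 2.606, -0.103]
ft_force: [0.1, -0.1, -2.5]
opening: 0.75
grip_force: 58.2
delta [-8.7  0.4 32.7] [-0.0015 -0.0124 -0.001 ] rows 0.7 t 6.05 pos [564.6   0.9 185.4] q [-0.48 -0.16  0.26  2.15  0.43  0.73  0.8 ]
delta [ -9.7   0.5 111.4] [-0.0015 -0.0124 -0.001 ] rows 2.2 t 6.05 pos [564.6   0.9 185.4] q [-0.48 -0.16  0.26  2.15  0.43  0.73  0.8 ]
```

View pics/m3.png

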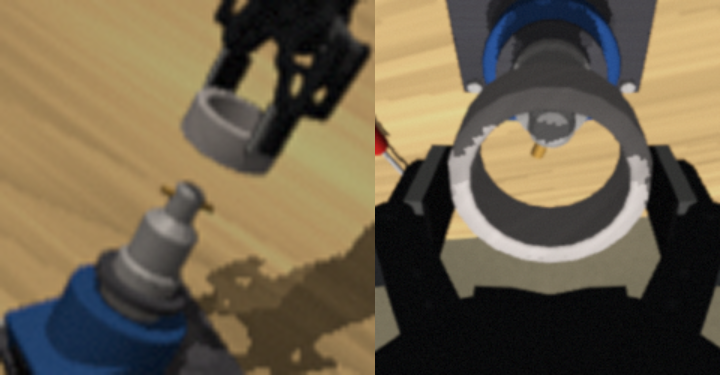

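The view shows the ring held square and centred on the tool axis, with its far rim at wrist (317,325). It still sits about 9 mm off the spindle axis in tool x, so I correct that before lowering.

```bash
python3 nudge.py '[[-8.7,0.4,8,-0.001,-0.012,-0.001],[-8.7,0.4,10,-0.001,-0.012,-0.001],[-8.7,0.4,10,-0.001,-0.012,-0.001]]'
python3 - <<'E'
from h import *
from cell import manip as m
delta(m,SEAT+9.3*A[:,2],RS)
E
```

```text
time: 6.35
tool_pos: [576.9, -1.8, 180.4]
tool_rot: [0.382, 2.595, -0.104]
ft_force: [-0.9, -0.1, -2.7]
opening: 0.747
grip_force: 58.2
delta [-1.000e-01 -6.000e-01  1.008e+02] [-0.0009 -0.0011  0.0014] rows 2.0 t 6.35 pos [576.9  -1.8 180.4] q [-0.48 -0.14  0.27  2.15  0.43  0.7   0.8 ]
```

```bash
python3 nudge.py '[[0,-0.6,15,0,0,0],[0,-0.6,30,0,0,0],[0,-0.6,45,0,0,0],[0,-0.6,60,0,0,0],[0,-0.6,75,0,0,0],[0,-0.6,82,0,0,0],[0,-0.6,82,0,0,0]]'
python3 - <<'E'
from h import *
from cell import manip as m
s=m.sense();print("F axis",A.T@s["ft_force"]);delta(m,SEAT+9.3*A[:,2],RS)
E
```

```text
time: 7.05
tool_pos: [615.5, -14.1, 108.8]
tool_rot: [0.381, 2.596, -0.105]
ft_force: [0.1, -0.3, -1.3]
opening: 0.749
grip_force: 58.2
F axis [-0.49855554 -0.2724693  -1.25619053]
delta [-0.7 -0.1 18.6] [-0.0014 -0.002   0.0022] rows 0.4 t 7.05 pos [615.5 -14.1 108.8] q [-0.45  0.05  0.31  2.14  0.41  0.51  0.82]
```

Free of contact; now feel down to the plate in small steps.

```bash
python3 nudge.py '[[-0.6,0,4,0,0,0],[-0.6,0,8,0,0,0],[-0.6,0,12,0,0,0],[-0.6,0,15,0,0,0],[-0.6,0,15,0,0,0]]'
python3 nudge.py '[[0,0,2,0,0,0],[0,0,4,0,0,0],[0,0,4,0,0,0],[0,0,4,0,0,0]]'
python3 - <<'E'
from h import *
from cell import manip as m
s=m.sense();print("F axis",A.T@s["ft_force"]);delta(m,SEAT+9.3*A[:,2],RS)
E
```

```text
time: 7.55
tool_pos: [623.5, -16.1, 96.9]
tool_rot: [0.381, 2.595, -0.103]
ft_force: [-1.2, -0.2, -3.1]
opening: 0.75
grip_force: 58.2
time: 7.95
tool_pos: [625.2, -16.6, 93.7]
tool_rot: [0.381, 2.595, -0.103]
ft_force: [-3.5, -0.1, -0.6]
opening: 0.751
grip_force: 58.6
F axis [-3.14965035 -1.14215878  1.11718673]
delta [ 0.5 -0.5  0.4] [-0.0002 -0.0008  0.0017] rows 0.0 t 7.95 pos [625.2 -16.6  93.7] q [-0.44  0.09  0.32  2.13  0.4   0.47  0.83]
```

```bash
python3 nudge.py '[[0.5,0,1,0,0,0],[0.5,0,2,0,0,0],[0.5,0,2,0,0,0],[0.5,0,2,0,0,0]]'
python3 - <<'E'
from h import *
from cell import manip as m
s=m.sense();print("F axis",A.T@s["ft_force"]);delta(m,SEAT+9.3*A[:,2],RS)
S=img(m,"scene");D=img(m,"side")
p=proj(S,TIP).astype(int);q=proj(D,TIP).astype(int)
f=lambda x:cv2.resize(x,(400,400),interpolation=cv2.INTER_CUBIC)
cv2.imwrite("pics/m4.png",np.hstack([f(I["frame"][u[1]-20:u[1]+50,u[0]-35:u[0]+35,::-1]) for I,u in((S,p),(D,q))]))
E
```

```text
time: 8.35
tool_pos: [626.2, -16.9, 92.1]
tool_rot: [0.381, 2.594, -0.103]
ft_force: [-3.9, -0.3, 1.4]
opening: 0.749
grip_force: 58.8
F axis [-2.42925548 -1.39314111  3.02408177]
delta [ 0.5 -0.5 -1.4] [0.0001 0.     0.0016] rows 0.0 t 8.35 pos [626.2 -16.9  92.1] q [-0.44  0.1   0.32  2.13  0.4   0.47  0.83]
```

View pics/m4.png

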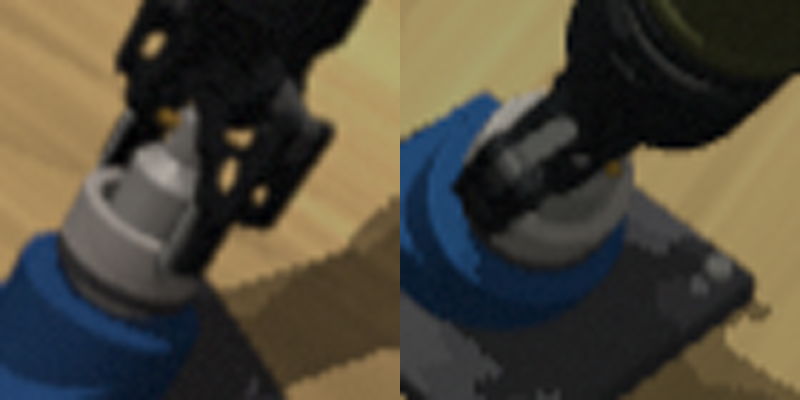

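The ring looks fully down on the backing plate in both views, with its lower edge on the dark plate and the finger tips clear. I press slightly, then release and retract a little.

```bash
python3 nudge.py '[[0.3,0,1,0,0,0],[0.3,0,2,0,0,0],[0.3,0,2,0,0,0]]'
python3 nudge.py '[[0,0,0,0,0,0],[0,0,0,0,0,0],[0,0,0,0,0,0],[0,0,0,0,0,0],[0,0,0,0,0,0]]' 1.0
python3 nudge.py '[[0,0,-10,0,0,0],[0,0,-25,0,0,0],[0,0,-45,0,0,0],[0,0,-70,0,0,0],[0,0,-100,0,0,0],[0,0,-105,0,0,0],[0,0,-105,0,0,0],[0,0,-105,0,0,0]]'
python3 - <<'E'
from h import *
from cell import manip as m
import pickle
delta(m,[425,198,70],RD)
d=img(m,"wrist");pickle.dump(d,open("w5.pkl","wb"))
S=img(m,"scene");D=img(m,"side");p=proj(S,TIP).astype(int)
f=lambda x:cv2.resize(x,(400,400),interpolation=cv2.INTER_CUBIC)
t=proj(d,TIP).astype(int);print(t)
cv2.imwrite("pics/m5.png",np.hstack([f(S["frame"][p[1]-20:p[1]+50,p[0]-35:p[0]+35,::-1]),f(d["frame"][t[1]-110:t[1]+30,t[0]-70:t[0]+70,::-1])]))
print(t-[70,110])
E
```

```text
time: 8.75
tool_pos: [627.1, -17.2, 90.3]
tool_rot: [0.381, 2.594, -0.103]
ft_force: [-5.7, -0.4, 2.0]
opening: 0.749
grip_force: 58.9
time: 9.25
tool_pos: [627.1, -16.9, 90.2]
tool_rot: [0.381, 2.594, -0.103]
ft_force: [0.4, -0.7, 0.0]
opening: 1.001
grip_force: 0.0
time: 10.05
tool_pos: [576.3, -2.1, 180.3]
tool_rot: [0.381, 2.595, -0.103]
ft_force: [0.3, -1.0, 0.2]
opening: 0.996
grip_force: 0.0
delta [230.4 148.2  -5.7] [-0.0007  0.5227  0.0015] rows 5.5 t 10.05 pos [576.3  -2.1 180.3] q [-0.48 -0.14  0.28  2.15  0.44  0.7   0.8 ]
[315 230]
[245 120]
```

View pics/m5.png

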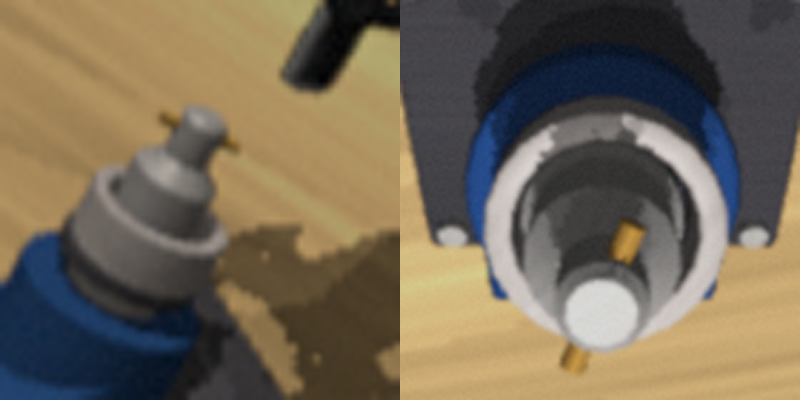

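The ring sits flat on the backing plate and is released. The tip is at wrist (315.3,229.6), 0.5 px from its prediction. The pin ends are at wrist (326.0,197.7) and (304.9,249.5).

Run:
```python
from h import *
from cell import manip as m
import pickle
d=pickle.load(open("w5.pkl","rb"));o,v=rays(d,[(326,197.7),(304.9,249.5)])
p0=SEAT+67*A[:,2];L=[A.T@(o+w*((p0-o)@A[:,2]/(w@A[:,2]))-p0) for w in v];e=L[1]-L[0];print("pin",np.round(L,1),np.linalg.norm(e),np.degrees(np.arctan2(e[1],e[0])),np.degrees(np.arctan2(L[1][1],L[1][0])))
delta(m,[482,181,150],RD)
```

```text
pin [[-18.2   6.5   0. ]
 [ 18.1  -7.2   0. ]] 38.85505781089178 -20.575401713335886 -21.562390366623855
delta [138.5 148.5 -45.9] [-0.0019  0.5216  0.0015] rows 4.2 t 10.2 pos [576.2  -2.3 179.5] q [-0.48 -0.14  0.28  2.15  0.44  0.7   0.8 ]
```

```bash
python3 nudge.py '[[0,0,-46,0,0,0],[138.5,148.5,-46,-0.002,0.522,0.001],[138.5,148.5,-46,-0.002,0.522,0.001],[138.5,148.5,-46,-0.002,0.522,0.001],[138.5,148.5,-46,-0.002,0.522,0.001],[138.5,148.5,-46,-0.002,0.522,0.001],[138.5,148.5,-46,-0.002,0.522,0.001],[138.5,148.5,-46,-0.002,0.522,0.001],[138.5,148.5,-46,-0.002,0.522,0.001]]'
cat > m6.py <<'E'
from h import *
from cell import manip as m
d=img(m,"wrist");cv2.imwrite("pics/w6.png",d["frame"][:,:,::-1]);M=masks(d)
print(cv2.boundingRect(big(M["yellow"])),disc(d,M["yellow"],20,65))
# hub: dark hole inside the yellow outline
c=big(M["yellow"]);k=np.zeros(M["yellow"].shape,np.uint8);cv2.fillPoly(k,[c],1);hub=(k>0)&~M["yellow"]
print(cv2.boundingRect(big(hub)),disc(d,hub,36,31))
delta(m,[425,198,18],RD)
E
python3 m6.py
```

```text
time: 11.1
tool_pos: [482.9, 180.0, 151.8]
tool_rot: [0.46, 3.105, 0.002]
ft_force: [0.4, 0.7, 0.1]
opening: 1.0
grip_force: 0.0
(299, 183, 1, 1) (array([476.01663134, 165.97199498]), np.float64(nan))
  ret = _var(a, axis=axis, dtype=dtype, out=out, ddof=ddof,
  arrmean = um.true_divide(arrmean, div, out=arrmean,
  ret = ret.dtype.type(ret / rcount)
Traceback (most recent call last):
  File "m6.py", line 7, in <module>
    print(cv2.boundingRect(big(hub)),disc(d,hub,36,31))
                           ~~~^^^^^
  File "h.py", line 27, in big
    return max(cs,key=cv2.contourArea)[:,0]
           ~~~^^^^^^^^^^^^^^^^^^^^^^^^
ValueError: max() iterable argument is empty
```

Run:
```python
from h import *
from cell import manip as m
d=img(m,"wrist");H=cv2.cvtColor(d["frame"],cv2.COLOR_RGB2HSV)
p=proj(d,[425,198,20]).astype(int);print("p",p)
for X in ([425,198,36],[425+48,198,20],[425-48,198,20],[425,246,20],[425,150,20],[425+85,198,0],[425-85,198,0],[425,113,0]):
    u=proj(d,X).astype(int);print(X,u,H[u[1],u[0]])
```

```text
p [316 119]
[425, 198, 36] [316 120] [ 19 111 191]
[473, 198, 20] [331 170] [ 23 189 128]
[377, 198, 20] [299  67] [ 31 164 200]
[425, 246, 20] [368 104] [ 29 166 200]
[425, 150, 20] [264 135] [ 22 186 133]
[510, 198, 0] [340 200] [ 18 120  83]
[340, 198, 0] [289  33] [ 19 111 196]
[425, 113, 0] [232 145] [ 18 117  83]
```

```bash
sed -i 's/yellow=(h>20)&(h<32)&(s>200)&(v>90)/yellow=(h>20)\&(h<36)\&(s>145)\&(v>60)/' h.py; python3 m6.py
```

```text
(241, 48, 144, 143) (array([423.86047604, 195.55788832]), np.float64(0.3498694041752489))
(277, 85, 73, 72) (array([423.86404567, 195.84636502]), np.float64(0.23116363590471395))
delta [ 60.6  -0.4 133.9] [ 0.0022  0.0023 -0.0005] rows 2.9 t 11.25 pos [482.8 180.6 152. ] q [-0.63  0.09  0.23  1.9  -0.02  1.16  0.89]
```

Run:
```python
from h import *
from cell import manip as m
delta(m,[423.9,195.7,18],RD)
```

```text
delta [ 61.   -2.9 133.9] [ 0.0022  0.0023 -0.0005] rows 2.9 t 11.25 pos [482.8 180.6 152. ] q [-0.63  0.09  0.23  1.9  -0.02  1.16  0.89]
```

```bash
python3 nudge.py '[[40,-2,20,0.002,0.002,0],[61,-2.9,60,0.002,0.002,0],[61,-2.9,100,0.002,0.002,0],[61,-2.9,120,0.002,0.002,0],[61,-2.9,134,0.002,0.002,0],[61,-2.9,134,0.002,0.002,0],[61,-2.9,134,0.002,0.002,0]]'
python3 nudge.py '[[0,0,0,0,0,0],[0,0,0,0,0,0],[0,0,0,0,0,0],[0,0,0,0,0,0],[0,0,0,0,0,0],[0,0,0,0,0,0],[0,0,0,0,0,0]]' 0.0 60
```

```text
time: 11.95
tool_pos: [423.8, 196.3, 17.9]
tool_rot: [-0.458, -3.108, 0.0]
ft_force: [0.6, -0.1, -0.3]
opening: 0.998
grip_force: 0.0
time: 12.65
tool_pos: [424.5, 196.8, 19.1]
tool_rot: [0.457, 3.107, 0.002]
ft_force: [-1.2, -0.2, 6.9]
opening: 0.686
grip_force: 64.1
```

```bash
python3 nudge.py '[[0,0,-40,0,0,0],[0,0,-90,0,0,0],[0,0,-140,0,0,0],[0,0,-170,0,0,0],[0,0,-170,0,0,0],[0,0,-170,0,0,0]]'
python3 - <<'E'
from h import *
from cell import manip as m
delta(m,TIP+55*A[:,2],RS)
E
```

```text
time: 13.25
tool_pos: [423.4, 196.5, 187.7]
tool_rot: [0.457, 3.108, 0.001]
ft_force: [-0.3, 0.8, -2.5]
opening: 0.689
grip_force: 67.1
delta [-193.6 -146.4  -10.8] [ 0.0007 -0.5236  0.0009] rows 4.9 t 13.25 pos [423.4 196.5 187.7] q [-0.69 -0.05  0.19  1.95  0.01  1.23  0.78]
```

```bash
python3 nudge.py '[[-10,-10,-30,0,-0.15,0],[-193.5,-146.5,-11,0.001,-0.524,0.001],[-193.5,-146.5,-11,0.001,-0.524,0.001],[-193.5,-146.5,-11,0.001,-0.524,0.001],[-193.5,-146.5,-11,0.001,-0.524,0.001],[-193.5,-146.5,-11,0.001,-0.524,0.001],[-193.5,-146.5,-11,0.001,-0.524,0.001],[-193.5,-146.5,-11,0.001,-0.524,0.001],[-193.5,-146.5,-11,0.001,-0.524,0.001],[-193.5,-146.5,-11,0.001,-0.524,0.001]]'
python3 - <<'E'
from h import *
from cell import manip as m
delta(m,SEAT+45*A[:,2],RS)
s=m.sense();R0=Ro.from_rotvec(s["tool_rot"]).as_matrix()
d=img(m,"wrist");cv2.imwrite("pics/w7.png",d["frame"][:,:,::-1]);M=masks(d)["yellow"]
c=big(M);print(cv2.boundingRect(c))
# far edge of yellow disc top (tool z=-0.9 plane) in tool coordinates: fit circle in the tool plane
o,v=rays(d,cv2.convexHull(c)[:,0]);o=R0.T@(o-s["tool_pos"]);v=v@R0
for zz in (-0.9,):
    P=(o+v*((zz-o[2])/v[:,2])[:,None])[:,:2];S=P[P[:,0]<20]
    S=S[np.abs(S[:,1])>0]
    r=least_squares(lambda x:np.linalg.norm(S-x,axis=1)-65,[0,0],loss="soft_l1");print(r.x,np.std(r.fun),len(S),S.min(0),S.max(0))
E
```

```text
time: 14.25
tool_pos: [565.9, 1.8, 197.5]
tool_rot: [0.38, 2.596, -0.104]
ft_force: [-0.2, 0.6, -1.8]
opening: 0.687
grip_force: 67.1
delta [-1.6 -0.9 85.8] [-0.0007 -0.0013  0.0029] rows 1.7 t 14.25 pos [565.9   1.8 197.5] q [-0.55 -0.18  0.32  2.15  0.46  0.76  0.79]
(198, 126, 238, 159)
[6.35872854 0.31779011] 0.9589200051856636 15 [-19.31083137 -63.28024896] [14.13925595 63.48453714]
```

```bash
python3 nudge.py '[[-1.6,-0.9,10,-0.001,-0.001,0.003],[-1.6,-0.9,20,-0.001,-0.001,0.003],[-1.6,-0.9,30,-0.001,-0.001,0.003],[-1.6,-0.9,40,-0.001,-0.001,0.003],[-1.6,-0.9,48,-0.001,-0.001,0.003],[-1.6,-0.9,54,-0.001,-0.001,0.003],[-1.6,-0.9,58,-0.001,-0.001,0.003],[-1.6,-0.9,62,-0.001,-0.001,0.003],[-1.6,-0.9,62,-0.001,-0.001,0.003]]'
cat > f.py <<'E'
from h import *
from cell import manip as m
import sys
s=m.sense();print("F axis",np.round(A.T@s["ft_force"],1),"M",np.round(A.T@s["wrist_torque"],2),"h",np.round(A.T@(s["tool_pos"]-SEAT),1));delta(m,SEAT+float(sys.argv[1])*A[:,2],RS)
E
python3 f.py 45
```

```text
time: 15.2
tool_pos: [597.3, -10.0, 145.0]
tool_rot: [0.386, 2.593, -0.103]
ft_force: [0.7, -0.3, -3.3]
opening: 0.685
grip_force: 67.1
F axis [-1.  -0.1 -3.3] M [ 0.02  0.77 -0.01] h [ 1.3 -1.2 68.5]
delta [ 1.3  1.3 23.5] [-0.0007  0.0003 -0.0024] rows 0.5 t 15.2 pos [597.3 -10.  145. ] q [-0.53 -0.05  0.37  2.15  0.43  0.6   0.81]
```

```bash
python3 nudge.py '[[1,1,3,0,0,0],[1,1,6,0,0,0],[1,1,9,0,0,0],[1,1,12,0,0,0],[1,1,15,0,0,0],[1,1,15,0,0,0]]'; python3 f.py 45
```

```text
time: 15.8
tool_pos: [603.8, -11.0, 131.4]
tool_rot: [0.386, 2.593, -0.103]
ft_force: [-0.1, 0.0, -2.8]
opening: 0.688
grip_force: 67.1
F axis [-1.5 -0.  -2.3] M [-0.01  0.74 -0.04] h [ 0.2 -0.3 53.5]
delta [0.2 0.3 8.5] [-0.0008  0.0002 -0.0023] rows 0.2 t 15.8 pos [603.8 -11.  131.4] q [-0.53 -0.02  0.37  2.15  0.43  0.57  0.81]
```

Over the 40 mm shaft with no force; on to the spacer.

```bash
python3 nudge.py '[[0.2,0.2,3,0,0,0],[0.2,0.2,6,0,0,0],[0.2,0.2,8.5,0,0,0],[0.2,0.2,8.5,0,0,0]]'; python3 f.py 45;  python3 nudge.py '[[0,0,1,0,0,0],[0,0,2,0,0,0],[0,0,2,0,0,0]]'; python3 f.py 45
```

```text
time: 16.2
tool_pos: [608.0, -11.8, 124.3]
tool_rot: [0.386, 2.592, -0.102]
ft_force: [-1.4, 0.4, 0.4]
opening: 0.692
grip_force: 67.4
F axis [-1.  -0.   1.1] M [-0.    0.84  0.02] h [ 0.3  0.1 45.2]
delta [ 0.3 -0.1  0.2] [-0.0003  0.0006 -0.0024] rows 0.0 t 16.2 pos [608.  -11.8 124.3] q [-0.53  0.    0.38  2.15  0.42  0.55  0.81]
time: 16.5
tool_pos: [608.9, -12.1, 122.8]
tool_rot: [0.386, 2.592, -0.102]
ft_force: [-2.2, 0.9, 0.8]
opening: 0.687
grip_force: 67.5
F axis [-1.6  0.2  1.9] M [-0.01  1.    0.01] h [ 0.3  0.1 43.5]
delta [ 0.3 -0.1 -1.5] [-0.0001  0.0007 -0.0025] rows 0.0 t 16.5 pos [608.9 -12.1 122.8] q [-0.53  0.01  0.38  2.15  0.42  0.54  0.81]
```

```bash
python3 nudge.py '[[0,0,1,0,0,0],[0,0,2,0,0,0],[0,0,2,0,0,0],[0,0,2,0,0,0]]'; python3 f.py 45
python3 nudge.py '[[0,0,0,0,0,0],[0,0,0,0,0,0],[0,0,0,0,0,0],[0,0,0,0,0,0],[0,0,0,0,0,0]]' 1.0; python3 f.py 45
python3 nudge.py '[[0,0,-10,0,0,0],[0,0,-25,0,0,0],[0,0,-50,0,0,0],[0,0,-75,0,0,0],[0,0,-90,0,0,0],[0,0,-90,0,0,0],[0,0,-90,0,0,0]]'; python3 f.py 45
python3 - <<'E'
from h import *
from cell import manip as m
d=img(m,"wrist");cv2.imwrite("pics/w8.png",d["frame"][:,:,::-1]);S=img(m,"scene");cv2.imwrite("pics/s8.png",S["frame"][:,:,::-1])
M=masks(d)["yellow"];c=big(M);print(cv2.boundingRect(c))
o,v=rays(d,cv2.convexHull(c)[:,0]);L=lambda h:(o-SEAT)@A+(v@A)*((h-((o-SEAT)@A)[2])/(v@A)[:,2])[:,None]
for h in (46,43):
    P=L(h)[:,:2];Q=P[P[:,0]>-10]
    r=least_squares(lambda x:np.linalg.norm(Q-x[:2],axis=1)-x[2],[0,0,65],loss="soft_l1");print(h,r.x,np.std(r.fun))
E
```

```text
time: 16.9
tool_pos: [609.8, -12.4, 121.0]
tool_rot: [0.386, 2.592, -0.102]
ft_force: [-4.2, 1.4, 0.9]
opening: 0.691
grip_force: 67.6
F axis [-3.4  0.1  3. ] M [-0.03  1.06  0.02] h [ 0.3  0.1 41.4]
delta [ 0.3 -0.1 -3.6] [-0.0002  0.0008 -0.0025] rows 0.1 t 16.9 pos [609.8 -12.4 121. ] q [-0.53  0.01  0.38  2.15  0.42  0.54  0.81]
time: 17.4
tool_pos: [610.0, -12.4, 121.1]
tool_rot: [0.386, 2.592, -0.102]
ft_force: [-0.6, -0.6, 0.1]
opening: 0.999
grip_force: 0.0
F axis [-0.3 -0.7  0.3] M [0.08 0.54 0.03] h [ 0.5  0.1 41.4]
delta [ 0.5 -0.1 -3.6] [-0.0001  0.0011 -0.0025] rows 0.1 t 17.4 pos [610.  -12.4 121.1] q [-0.53  0.01  0.38  2.15  0.42  0.54  0.81]
time: 18.1
tool_pos: [566.7, 0.7, 199.2]
tool_rot: [0.386, 2.592, -0.101]
ft_force: [0.2, 0.1, -0.6]
opening: 1.0
grip_force: 0.0
F axis [-0.2  0.1 -0.6] M [-0.02  0.57 -0.02] h [  0.4   0.2 131.7]
delta [ 0.5 -0.2 86.7] [ 0.0006  0.0015 -0.0027] rows 1.7 t 18.1 pos [566.7   0.7 199.2] q [-0.56 -0.19  0.32  2.15  0.46  0.76  0.78]
(235, 114, 163, 157)
46 [-2.60584192  0.36327831 64.03418288] 0.10326101232383304
43 [-1.62675366  0.36106055 64.88033508] 0.10462553158152105
```

Run:
```python
from h import *
from cell import manip as m
S=img(m,"scene");print("bar",plane(S,(340,310),18))
delta(m,[628,350,150],RD)
```

```text
bar [[726.20050585 254.64908384  18.        ]]
delta [ 61.1 352.5  19.9] [-0.0007  0.523  -0.0026] rows 7.2 t 18.25 pos [5.663e+02 3.000e-01 1.978e+02] q [-0.55 -0.19  0.32  2.15  0.46  0.76  0.78]
```

```bash
python3 nudge.py '[[61,352,20,0,0.523,-0.003],[61,352,20,0,0.523,-0.003],[61,352,20,0,0.523,-0.003],[61,352,20,0,0.523,-0.003],[61,352,20,0,0.523,-0.003],[61,352,20,0,0.523,-0.003],[61,352,20,0,0.523,-0.003],[61,352,20,0,0.523,-0.003],[61,352,20,0,0.523,-0.003],[61,352,20,0,0.523,-0.003],[61,352,20,0,0.523,-0.003]]'
cat > m9.py <<'E'
from h import *
from cell import manip as m
d=img(m,"wrist");cv2.imwrite("pics/w9.png",d["frame"][:,:,::-1]);H=cv2.cvtColor(d["frame"],cv2.COLOR_RGB2HSV).astype(int)
p=proj(d,[571,367,32]).astype(int);roi=(max(p[0]-60,0),p[0]+60,max(p[1]-60,0),p[1]+60);print(p)
red=((H[...,0]<8)|(H[...,0]>172))&(H[...,1]>140)&(H[...,2]>40)
c=big(red,roi);print(cv2.boundingRect(c));q,e=disc(d,red,32,30,roi);print("cap",q,e)
k=np.zeros(red.shape,np.uint8);cv2.fillPoly(k,[cv2.convexHull(c)],1);k=cv2.dilate(k,np.ones((3,3)))
w=(k>0)&(H[...,1]<60)&(H[...,2]>100)
n,lab,st,ce=cv2.connectedComponentsWithStats(w.astype(np.uint8))
for i in range(1,n):
    if st[i,4]>=4: X=plane(d,ce[i],32)[0,:2];print("mark",ce[i].round(1),st[i,4],X.round(1),"r",np.linalg.norm(X-q).round(1),"ang",np.degrees(np.arctan2(*(X-q)[::-1])).round(1))
delta(m,[q[0],q[1],8],RD)
E
python3 m9.py
```

```text
time: 19.35
tool_pos: [629.3, 346.9, 151.6]
tool_rot: [0.463, 3.105, -0.002]
ft_force: [0.9, -0.6, 1.0]
opening: 0.999
grip_force: 0.0
[318 118]
(283, 85, 70, 69)
cap [569.9149168  366.03006553] 0.28274677072553167
mark [312.4  88.6] 71 [544.9 369.4] r 25.2 ang 172.4
mark [322.3 150. ] 64 [597.3 362.1] r 27.7 ang -8.1
delta [ 62.6   0.8 143.8] [-0.0002  0.0024 -0.0028] rows 3.1 t 19.4 pos [629.2 347.2 151.9] q [-0.74  0.51  0.29  1.37 -0.14  1.28  0.83]
```

```bash
python3 nudge.py '[[40,0.8,20,0,0.002,-0.003],[62,0.8,60,0,0.002,-0.003],[62,0.8,100,0,0.002,-0.003],[62,0.8,125,0,0.002,-0.003],[62,0.8,144,0,0.002,-0.003],[62,0.8,144,0,0.002,-0.003],[62,0.8,144,0,0.002,-0.003]]'
python3 nudge.py '[[0,0,0,0,0,0],[0,0,0,0,0,0],[0,0,0,0,0,0],[0,0,0,0,0,0],[0,0,0,0,0,0],[0,0,0,0,0,0],[0,0,0,0,0,0]]' 0.0 60
python3 nudge.py '[[0,0,-40,0,0,0],[0,0,-90,0,0,0],[0,0,-140,0,0,0],[0,0,-190,0,0,0],[0,0,-190,0,0,0],[0,0,-190,0,0,0]]'
python3 - <<'E'
from h import *
from cell import manip as m
a=np.radians(29.7);Rt=RS@Ro.from_rotvec([0,0,a]).as_matrix()
delta(m,SEAT+(76+35)*A[:,2],Rt)
d=img(m,"wrist");cv2.imwrite("pics/w10.png",d["frame"][:,:,::-1])
E
```

```text
time: 20.1
tool_pos: [570.1, 367.6, 8.3]
tool_rot: [0.456, 3.108, 0.001]
ft_force: [-0.9, -0.3, 0.9]
opening: 0.998
grip_force: 0.0
time: 20.8
tool_pos: [571.1, 369.2, 10.0]
tool_rot: [0.453, 3.106, 0.005]
ft_force: [0.1, -0.5, 6.2]
opening: 0.676
grip_force: 64.6
time: 21.4
tool_pos: [570.2, 368.9, 199.7]
tool_rot: [0.453, 3.107, 0.005]
ft_force: [0.6, 0.5, -2.0]
opening: 0.677
grip_force: 64.8
delta [-111.8 -354.2   17.5] [-0.1308 -0.5113  0.5091] rows 7.4 t 21.4 pos [570.2 368.9 199.7] q [-0.82  0.4   0.28  1.43 -0.11  1.33  0.75]
```

```bash
cat > marks.py <<'E'
from h import *
from cell import manip as m
import sys
def marks(k=10.,show=True):
    s=m.sense();R0=Ro.from_rotvec(s["tool_rot"]).as_matrix();d=img(m,"wrist")
    H=cv2.cvtColor(d["frame"],cv2.COLOR_RGB2HSV).astype(int)
    T=lambda X:proj(d,s["tool_pos"]+R0@np.array(X,float))
    hull=np.array([T([30.5*np.cos(t),30.5*np.sin(t),k-32]) for t in np.linspace(0,6.28,60)]).astype(int)
    q=np.zeros(H.shape[:2],np.uint8);cv2.fillPoly(q,[hull],1)
    h2=np.array([T([22*np.cos(t),22*np.sin(t),k-32]) for t in np.linspace(0,6.28,60)]).astype(int);cv2.fillPoly(q,[h2],0)
    w=(q>0)&(H[...,1]<60)&(H[...,2]>90)
    n,lab,st,ce=cv2.connectedComponentsWithStats(w.astype(np.uint8));out=[]
    for i in range(1,n):
        if st[i,4]>=5:
            o,v=rays(d,ce[i]);o=R0.T@(o-s["tool_pos"]);v=v@R0;P=(o+v*((k-32-o[2])/v[:,2])[:,None])[0]
            xs=A.T@R0@np.r_[P[:2],0]
            print("mark px",ce[i].round(1),st[i,4],"tool xy",P[:2].round(1),"r",np.hypot(*P[:2]).round(1),"tool ang",np.degrees(np.arctan2(P[1],P[0])).round(1),"spindle ang",np.degrees(np.arctan2(xs[1],xs[0])).round(1))
    return d
d=marks();cv2.imwrite("pics/%s.png"%sys.argv[1],d["frame"][:,:,::-1])
E
python3 marks.py w11
python3 nudge.py '[[-112,-354,17.5,-0.131,-0.511,0.509],[-112,-354,17.5,-0.131,-0.511,0.509],[-112,-354,17.5,-0.131,-0.511,0.509],[-112,-354,17.5,-0.131,-0.511,0.509],[-112,-354,17.5,-0.131,-0.511,0.509],[-112,-354,17.5,-0.131,-0.511,0.509],[-112,-354,17.5,-0.131,-0.511,0.509],[-112,-354,17.5,-0.131,-0.511,0.509],[-112,-354,17.5,-0.131,-0.511,0.509],[-112,-354,17.5,-0.131,-0.511,0.509],[-112,-354,17.5,-0.131,-0.511,0.509],[-112,-354,17.5,-0.131,-0.511,0.509]]'
python3 f.py 111; python3 marks.py w12
```

```text
mark px [305.6 225.7] 243 tool xy [25.6 -4.3] r 25.9 tool ang -9.6 spindle ang -168.7
mark px [325.5 322.3] 102 tool xy [-27.4   4.8] r 27.8 tool ang 170.1 spindle ang 11.6
time: 22.7
tool_pos: [575.6, -1.2, 179.2]
tool_rot: [1.031, 2.412, 0.074]
ft_force: [0.0, -0.6, -0.9]
opening: 0.68
grip_force: 64.8
F axis [-0.3 -0.6 -0.8] M [0.03 0.62 0.04] h [ -1.8   0.9 109.8]
delta [-2.   0.1 -1.2] [-0.003  -0.0023 -0.514 ] rows 3.4 t 22.7 pos [575.6  -1.2 179.2] q [-0.8  -0.17  0.57  2.16  0.52  0.73  0.22]
mark px [307.6 227.6] 310 tool xy [25.8 -2.8] r 26.0 tool ang -6.3 spindle ang 156.8
mark px [367.  306.8] 5 tool xy [-16.5  25.3] r 30.2 tool ang 123.1 spindle ang 27.5
mark px [353.  317.9] 19 tool xy [-23.4  18.9] r 30.1 tool ang 141.0 spindle ang 9.5
mark px [325.3 322.7] 161 tool xy [-26.2   5.3] r 26.7 tool ang 168.7 spindle ang -18.1
```

```bash
cat > g.py <<'E'
from h import *
from cell import manip as m
import sys
a=np.radians(float(sys.argv[2]));Rt=RS@Ro.from_rotvec([0,0,a]).as_matrix()
off=Rt@np.array([-0.5,0.4,0])
s=m.sense();print("F axis",np.round(A.T@s["ft_force"],1),"M",np.round(A.T@s["wrist_torque"],2),"h",np.round(A.T@(s["tool_pos"]+off-SEAT),1));delta(m,SEAT-off+float(sys.argv[1])*A[:,2],Rt)
E
python3 g.py 88 29.7
```

```text
F axis [-0.   0.2 -0.9] M [-0.04  0.59  0.02] h [ -1.    0.8 109.9]
delta [-1.3 -0.2 21.9] [-0.0034 -0.0013  0.0041] rows 0.4 t 22.75 pos [575.6  -1.4 179.3] q [-0.8  -0.17  0.57  2.16  0.52  0.73  0.22]
```

```bash
python3 nudge.py '[[-1.3,-0.2,8,-0.003,-0.001,0.004],[-1.3,-0.2,15,-0.003,-0.001,0.004],[-1.3,-0.2,21,-0.003,-0.001,0.004],[-1.3,-0.2,21,-0.003,-0.001,0.004],[-1.3,-0.2,21,-0.003,-0.001,0.004]]'; python3 g.py 82 29.7
```

```text
time: 23.25
tool_pos: [586.2, -7.1, 161.6]
tool_rot: [1.038, 2.407, 0.078]
ft_force: [-0.8, 0.3, -0.2]
opening: 0.679
grip_force: 64.8
F axis [-0.8  0.1  0.3] M [-0.07  0.6  -0.01] h [ 0.3 -1.5 88.6]
delta [1.  1.2 6.6] [-0.0015  0.0001 -0.0021] rows 0.1 t 23.25 pos [586.2  -7.1 161.6] q [-0.8  -0.12  0.6   2.16  0.5   0.67  0.24]
```

```bash
python3 nudge.py '[[1,1.2,0,-0.001,0,-0.002],[1,1.2,1,-0.001,0,-0.002],[1,1.2,2,-0.001,0,-0.002],[1,1.2,3,-0.001,0,-0.002],[1,1.2,4,-0.001,0,-0.002],[1,1.2,4,-0.001,0,-0.002]]'; python3 g.py 80 29.7
```

```text
time: 23.85
tool_pos: [588.4, -6.0, 158.2]
tool_rot: [1.035, 2.407, 0.079]
ft_force: [0.4, 0.3, -0.6]
opening: 0.681
grip_force: 64.8
F axis [-0.1  0.4 -0.7] M [-0.04  0.57 -0.01] h [ 0.2  0.1 84.8]
delta [ 0.1 -0.2  4.8] [ 0.0002  0.0001 -0.0003] rows 0.1 t 23.85 pos [588.4  -6.  158.2] q [-0.8  -0.11  0.6   2.16  0.5   0.66  0.24]
```

```bash
python3 nudge.py '[[0,-0.2,1,0,0,0],[0,-0.2,2,0,0,0],[0,-0.2,3,0,0,0],[0,-0.2,3,0,0,0]]'; python3 g.py 80 29.7;  python3 nudge.py '[[0,0,1,0,0,0],[0,0,2,0,0,0],[0,0,3,0,0,0],[0,0,3,0,0,0]]'; python3 g.py 80 29.7
```

```text
time: 24.25
tool_pos: [589.7, -6.6, 155.6]
tool_rot: [1.035, 2.407, 0.079]
ft_force: [0.7, 1.2, -1.6]
opening: 0.678
grip_force: 64.8
F axis [-0.5  1.4 -1.6] M [-0.    0.62  0.01] h [ 0.1 -0.1 81.8]
delta [0.1 0.  1.8] [ 0.0001  0.0001 -0.0003] rows 0.0 t 24.25 pos [589.7  -6.6 155.6] q [-0.8  -0.1   0.6   2.16  0.49  0.65  0.24]
time: 24.65
tool_pos: [591.1, -7.0, 153.0]
tool_rot: [1.035, 2.407, 0.079]
ft_force: [0.6, 0.8, -1.4]
opening: 0.68
grip_force: 64.8
F axis [-0.4  0.9 -1.4] M [-0.01  0.66  0.02] h [ 0.1 -0.  78.8]
delta [ 0.1 -0.  -1.2] [ 0.0002  0.0001 -0.0003] rows 0.0 t 24.65 pos [591.1  -7.  153. ] q [-0.8  -0.1   0.61  2.16  0.49  0.64  0.25]
```

```bash
python3 nudge.py '[[0,0,1,0,0,0],[0,0,2,0,0,0],[0,0,3,0,0,0],[0,0,3,0,0,0]]'; python3 g.py 72 29.7;  python3 nudge.py '[[0,0,1,0,0,0],[0,0,2,0,0,0],[0,0,3,0,0,0],[0,0,3,0,0,0]]'; python3 g.py 72 29.7
```

```text
time: 25.05
tool_pos: [592.6, -7.4, 150.4]
tool_rot: [1.035, 2.407, 0.079]
ft_force: [0.3, -0.7, -1.2]
opening: 0.681
grip_force: 64.8
F axis [-0.2 -0.6 -1.3] M [-0.03  0.66  0.04] h [ 0.1 -0.1 75.8]
delta [0.1 0.  3.8] [ 0.0002  0.0001 -0.0003] rows 0.1 t 25.05 pos [592.6  -7.4 150.4] q [-0.8  -0.09  0.61  2.16  0.48  0.63  0.25]
time: 25.45
tool_pos: [594.1, -7.8, 147.9]
tool_rot: [1.034, 2.407, 0.079]
ft_force: [-0.8, -0.6, -1.6]
opening: 0.677
grip_force: 64.8
F axis [-1.3 -0.8 -1.1] M [0.   0.65 0.08] h [ 0.2  0.  72.9]
delta [ 0.1 -0.1  0.9] [ 0.0003  0.0002 -0.0003] rows 0.0 t 25.45 pos [594.1  -7.8 147.9] q [-0.79 -0.08  0.61  2.16  0.48  0.62  0.25]
```

```bash
python3 nudge.py '[[0,0,1.5,0,0,0],[0,0,3,0,0,0],[0,0,4.5,0,0,0],[0,0,6,0,0,0],[0,0,6,0,0,0]]'; python3 g.py 63.5 29.7;  python3 nudge.py '[[0,0,1,0,0,0],[0,0,2,0,0,0],[0,0,3,0,0,0],[0,0,3.5,0,0,0],[0,0,3.5,0,0,0]]'; python3 g.py 63.5 29.7
```

```text
time: 25.95
tool_pos: [597.0, -8.7, 142.7]
tool_rot: [1.034, 2.407, 0.079]
ft_force: [-2.2, 0.4, 2.0]
opening: 0.679
grip_force: 65.2
F axis [-0.9 -0.3  2.8] M [-0.07  0.72 -0.02] h [ 0.2  0.1 66.9]
delta [ 0.2 -0.2  3.4] [ 0.0004  0.0002 -0.0003] rows 0.1 t 25.95 pos [597.   -8.7 142.7] q [-0.79 -0.06  0.62  2.16  0.47  0.61  0.26]
time: 26.45
tool_pos: [598.7, -9.1, 139.8]
tool_rot: [1.034, 2.407, 0.08]
ft_force: [-5.1, 1.7, 4.0]
opening: 0.679
grip_force: 65.4
F axis [-2.7  0.2  6.1] M [-0.12  0.88 -0.04] h [ 0.3  0.1 63.5]
delta [ 0.2 -0.2 -0. ] [ 0.0006  0.0002 -0.0003] rows 0.0 t 26.45 pos [598.7  -9.1 139.8] q [-0.79 -0.06  0.62  2.16  0.46  0.6   0.27]
```

```bash
python3 nudge.py '[[0,0,1,0,0,0],[0,0,1,0,0,0],[0,0,1,0,0,-0.1],[-0.1,0,1,0,0,-0.2],[-0.2,0,1,0,0,-0.3],[-0.3,0,1,0,0,-0.4],[-0.3,0,1,0,0,-0.5],[-0.4,0,1,0,0,-0.6]]'; python3 g.py 63.5 29.7; python3 -c "
from cell import manip as m;print(m.sense()['joint_positions'])"
```

```text
time: 27.25
tool_pos: [600.1, -8.9, 140.0]
tool_rot: [0.272, 2.608, -0.13]
ft_force: [-6.6, 2.2, 7.5]
opening: 0.679
grip_force: 66.0
F axis [-2.3  0.2  9.9] M [ 0.02  0.89 -0.11] h [ 1.5  0.7 63. ]
delta [ 1.5 -0.6 -0.5] [0.0024 0.0013 0.6033] rows 4.0 t 27.25 pos [600.1  -8.9 140. ] q [-0.82 -0.06  0.65  2.16  0.46  0.6   0.87]
[-0.82151302 -0.05567386  0.65258081  2.15805203  0.46444466  0.59549786
  0.87123767]
```

```bash
python3 nudge.py '[[0,0,0,0,0,-0.12],[-0.1,0,0,0,0,-0.24],[-0.1,0.1,0,0,0,-0.36],[-0.2,0.1,0,0,0,-0.48],[-0.2,0.1,0,0,0,-0.6],[-0.3,0.2,0,0,0,-0.72],[-0.3,0.2,0,0,0,-0.84],[-0.3,0.2,0,0,0,-0.971],[-0.3,0.2,0,0,0,-0.971],[-0.3,0.2,0,0,0,-0.971]]'; python3 g.py 63.5 -60.3; python3 marks.py w13
```

```text
time: 28.25
tool_pos: [600.0, -8.3, 139.8]
tool_rot: [-1.0, 2.503, -0.449]
ft_force: [-8.9, 2.2, 8.2]
opening: 0.676
grip_force: 65.8
F axis [-3.9 -0.5 11.7] M [0.08 1.29 0.1 ] h [ 0.4  1.8 63. ]
delta [ 1.8 -0.6 -0.5] [0.0002 0.0022 0.0007] rows 0.0 t 28.25 pos [600.   -8.3 139.8] q [-0.87 -0.06  0.7   2.16  0.47  0.6   1.83]
mark px [306.1 226.1] 265 tool xy [26.6 -5.4] r 27.2 tool ang -11.5 spindle ang -108.1
mark px [295.3 239.1] 7 tool xy [ 20.5 -10.1] r 22.9 tool ang -26.2 spindle ang -93.5
mark px [325.7 323. ] 166 tool xy [-26.3   3.5] r 26.5 tool ang 172.4 spindle ang 67.9
```

```bash
python3 nudge.py '[[0.5,-0.2,-1,0,0,0],[0.9,-0.3,-2,0,0,0],[0.9,-0.3,-3,0,0,0],[0.9,-0.3,-4,0,0,0],[0.9,-0.3,-4,0,0,0]]'; python3 g.py 68 -60.3; python3 nudge.py '[[0,0,-0.5,0,0,0],[0,0,-1,0,0,0],[0,0,-1,0,0,0]]'; python3 g.py 68 -60.3
```

```text
time: 28.8
tool_pos: [597.2, -9.6, 142.5]
tool_rot: [-0.999, 2.504, -0.45]
ft_force: [-2.2, 3.2, 3.5]
opening: 0.682
grip_force: 65.2
F axis [-0.9  2.4  4.5] M [ 0.5   0.94 -0.05] h [-0.2 -0.2 66.5]
delta [-0.3 -0.1 -1.5] [ 0.      0.0007 -0.0001] rows 0.0 t 28.8 pos [597.2  -9.6 142.5] q [-0.87 -0.07  0.7   2.16  0.48  0.61  1.83]
time: 29.1
tool_pos: [596.6, -9.8, 143.2]
tool_rot: [-0.999, 2.505, -0.45]
ft_force: [-1.6, 2.4, 1.8]
opening: 0.678
grip_force: 65.1
F axis [-1.   1.8  2.6] M [ 0.4   0.83 -0.07] h [-0.3 -0.7 67.4]
delta [-0.7  0.1 -0.6] [-0.     -0.0002 -0.0003] rows 0.0 t 29.1 pos [596.6  -9.8 143.2] q [-0.87 -0.07  0.7   2.16  0.48  0.61  1.83]
```

```bash
python3 nudge.py '[[-0.3,0,-0.5,0,0,0],[-0.5,0,-1,0,0,0],[-0.5,0,-1.5,0,0,0],[-0.5,0,-1.5,0,0,0]]'; python3 g.py 68 -60.3; python3 nudge.py '[[0,0,-0.5,0,0,0],[0,0,-1,0,0,0],[0,0,-1,0,0,0]]'; python3 g.py 68 -60.3
```

```text
time: 29.5
tool_pos: [595.9, -9.5, 144.4]
tool_rot: [-0.999, 2.506, -0.451]
ft_force: [-2.5, 0.6, 0.5]
opening: 0.673
grip_force: 64.9
F axis [-2.  -0.2  1.7] M [ 0.01  0.95 -0.01] h [-0.3 -0.5 68.8]
delta [-0.6 -0.   0.8] [ 0.0001 -0.0009 -0.0003] rows 0.0 t 29.5 pos [595.9  -9.5 144.4] q [-0.87 -0.08  0.7   2.16  0.49  0.62  1.82]
time: 29.8
tool_pos: [595.6, -9.2, 145.4]
tool_rot: [-0.999, 2.505, -0.451]
ft_force: [-3.0, -0.1, -0.7]
opening: 0.675
grip_force: 64.8
F axis [-2.8 -0.9  0.8] M [-0.11  0.97  0.07] h [-0.2 -0.4 69.8]
delta [-0.4  0.   1.8] [ 0.0001 -0.0006 -0.0002] rows 0.0 t 29.8 pos [595.6  -9.2 145.4] q [-0.87 -0.08  0.69  2.16  0.49  0.62  1.82]
```

```bash
python3 nudge.py '[[0,0,-0.7,0,0,0],[0,0,-1.4,0,0,0],[0,0,-1.4,0,0,0],[0,0,-1.4,0,0,0]]'; python3 g.py 70 -60.3; python3 nudge.py '[[0,0,-0.7,0,0,0],[0,0,-1.4,0,0,0],[0,0,-1.4,0,0,0]]'; python3 g.py 70 -60.3; python3 marks.py w14
```

```text
time: 30.2
tool_pos: [595.1, -9.1, 146.1]
tool_rot: [-0.999, 2.505, -0.451]
ft_force: [6.8, -1.0, -10.8]
opening: 0.675
grip_force: 68.2
F axis [  0.5   1.  -12.8] M [ 0.31  0.48 -0.01] h [-0.3 -0.4 70.7]
delta [-0.5 -0.   0.7] [-0.0004 -0.0001 -0.    ] rows 0.0 t 30.2 pos [595.1  -9.1 146.1] q [-0.87 -0.08  0.69  2.16  0.49  0.62  1.82]
time: 30.5
tool_pos: [594.7, -9.2, 146.5]
tool_rot: [-0.999, 2.504, -0.451]
ft_force: [19.8, -3.4, -24.5]
opening: 0.673
grip_force: 71.9
F axis [  5.    2.5 -31.1] M [ 0.78 -0.5  -0.06] h [-0.4 -0.6 71.2]
delta [-0.7 -0.1  1.2] [-0.0011  0.0004  0.0004] rows 0.0 t 30.5 pos [594.7  -9.2 146.5] q [-0.87 -0.09  0.69  2.16  0.49  0.62  1.82]
mark px [306.3 225.5] 264 tool xy [26.9 -5.3] r 27.4 tool ang -11.2 spindle ang -108.5
mark px [296.2 238.9] 10 tool xy [20.6 -9.7] r 22.8 tool ang -25.2 spindle ang -94.5
mark px [325.6 322.9] 169 tool xy [-26.3   3.5] r 26.5 tool ang 172.4 spindle ang 67.9
```

```bash
python3 nudge.py '[[0,0,1,0,0,0],[0,0,2,0,0,0],[0,0,2.2,0,0,0],[0,0,2.2,0,0,0]]'; python3 g.py 70 -60.3; python3 nudge.py '[[0,0,0,0,0,0],[0,0,0,0,0,0],[0,0,0,0,0,0],[0,0,0,0,0,0],[0,0,0,0,0,0]]' 1.0; python3 nudge.py '[[0,0,-10,0,0,0],[0,0,-25,0,0,0],[0,0,-45,0,0,0],[0,0,-60,0,0,0],[0,0,-60,0,0,0],[0,0,-60,0,0,0]]'
python3 - <<'E'
from h import *
from cell import manip as m
d=img(m,"wrist");S=img(m,"scene")
t=proj(d,TIP).astype(int);p=proj(S,TIP).astype(int);print(t)
f=lambda x:cv2.resize(x,(400,400),interpolation=cv2.INTER_CUBIC)
cv2.imwrite("pics/m15.png",np.hstack([f(S["frame"][p[1]-25:p[1]+45,p[0]-35:p[0]+35,::-1]),f(d["frame"][t[1]-80:t[1]+60,t[0]-70:t[0]+70,::-1])]))
E
```

```text
time: 30.95
tool_pos: [595.3, -9.1, 145.9]
tool_rot: [-0.999, 2.505, -0.45]
ft_force: [1.0, -0.3, -5.0]
opening: 0.678
grip_force: 74.5
F axis [-1.6  0.  -4.9] M [-0.1   0.93 -0.04] h [-0.2 -0.3 70.4]
delta [-0.3 -0.   0.4] [ 0.0001 -0.0004 -0.0002] rows 0.0 t 30.95 pos [595.3  -9.1 145.9] q [-0.87 -0.08  0.69  2.16  0.49  0.62  1.82]
time: 31.45
tool_pos: [595.9, -8.7, 146.6]
tool_rot: [-0.999, 2.504, -0.45]
ft_force: [-0.3, -0.0, 0.9]
opening: 0.999
grip_force: 0.0
time: 32.05
tool_pos: [567.0, -0.0, 198.6]
tool_rot: [-0.998, 2.503, -0.449]
ft_force: [0.9, 0.0, -0.4]
opening: 0.999
grip_force: 0.0
[318 218]
```

View pics/m15.png

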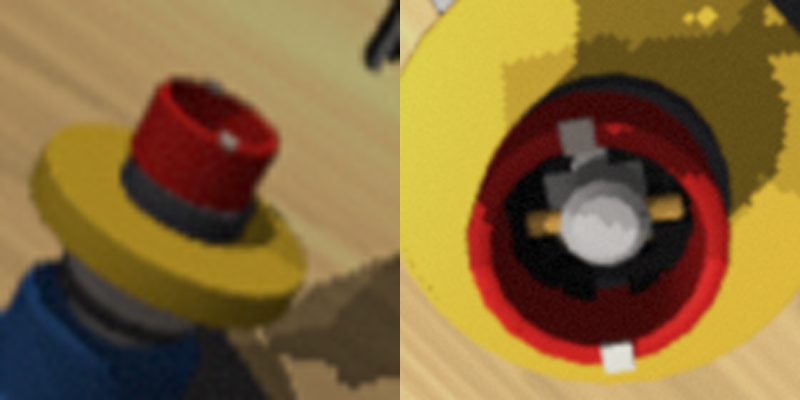

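The cap is against the hub with the pin (wrist crop (543,222)–(668,207)) square to the slot marks (577,137)–(617,357). It held a 30 N pull, and the gripper is clear. Handing in.

```bash
python3 -c "
from cell import manip as m;print(m.close_job())"
```

```text
the job is handed in; nothing more can be done
None
```

I handed the job in at about 32 s: the spacer ring and wheel are home and released, the cap is locked over the pin and let go, and the jar, green bar and screwdriver were not touched. The lock held a pull of about 30 N, but I judged the pin to be in the pockets from that and the last picture, because the cap's height came out 1–2 mm above expected; the hand-in gave no verdict.

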